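# Key and seat the juicing top on the citrus juicer

### The arm

A 6-joint arm with a two-finger parallel gripper is mounted at the origin on a cart in front of the work surface, level with it; the furniture and walls round the work are solid. World frame = base frame: x ahead of the robot, y to its left, z up, the work surface at z = 0. Lengths are in m, angles in rad, forces in N, time in s.
With the tool pointing down it reaches from about 0.225 to 0.875 m from the base axis. Payload 3.4 kg.
Tool frame: the origin (TCP) lies on the centre line of the jaws, within the pads' length; the fingertips stand 17 mm ahead of it and the grasp point (between the pads) lies 2 mm behind it; z points along the fingers, y is the line along which they close (so a half turn about z gives the same grasp; the last joint's range is limited). The gripper opens to 85 mm and grips with 20 to 120 N. Pads are 22 mm wide; open, the fingers measure 114 mm over their backs; the gripper's body (76 mm by 85 mm) begins 54 mm behind the grasp point. The pads swing forward as they close: fully open they stand 13 mm farther back than shut.
Start: joints at [1.02, 0.276, 1.505, -0, 1.361, -0.121], TCP at [0.24, 0.523, 0.248] pointing down, gripper open.
Joint ranges: [-2.89, 2.89], [-0.75, 2.08], [0.22, 2.7], [-1.18, 4.32], [0.11, 2.71], [-2.7, 2.7]. Speed limits (rad/s): [2.57, 2.57, 3.14, 3.14, 3.14, 3.14].

### API

Orientations are given as a unit quaternion [w, x, y, z].
In Python, from rig import manip gives the robot as it stands.
- The arm moves only by the tool move_arm, never from a script. Its argument "steps" is one flat list of numbers, 7 for each row, row after row: the turn, a rotation vector about the world's x, y, z normalised to -1 to 1, where 1 is 360 degrees, then the shift along the world's x, y, z normalised to -1 to 1, where 1 is 1 m, then the opening, from -1 (shut) to 1 (fully open). A call has exactly 10 rows; each row is the pose to reach, as a shift and turn from the pose commanded when the call began, turning the shorter way round; what a row does not reach only later rows make up. A row lasts 1/10 s, in which the tool goes at most 50 mm and 8.59 degrees, less where a joint would pass 70% of its speed; a pose out of reach is approached as far as the arm can. A call with a number of a shift or a turn outside -1 to 1 is refused whole. A call with a gripper value outside its range is refused whole. The fingers move at their own pace and stop on an object; "squeeze" is the grip in N (left out, the last holds). Time passes only in rows, so rows that repeat a pose let the fingers close, or fill a call up. It gives the time, the measured TCP pose, the force, the opening and the grip force at its end, in the units of the state.
- manip.get_state(): the state, without advancing time (a new reading comes with each control period).
- manip.get_image(name): name is "scene" or "top" or "wrist"; returns a dict with "pixels" (420x560x3 uint8, blue, green, red), "fx", "fy", "cx", "cy" (pixels), "R" (3x3) and "t" (3): a world point X has camera coordinates R X + t. Camera axes: x right, y down, z forward; pixel columns grow to the right and rows downward; lengths in m; the calibration is good to about 2 mm. A picture is of the moment at which its call begins. There is no depth.
- manip.sign_off(): hands the job in; it is judged then, once.
The state is a dict: "clock": time; "qpos": joint angles; "qd": joint speeds; "effort": joint torques, N m; "position": TCP position; "ee_rot": TCP orientation; "contact_force": force on the tool from outside, world axes, zero at the start; "moment": the same for the moment, N m; "width": finger opening in m; "gripper_force": force on a finger pad.
Only numpy, scipy, OpenCV 4.12 (cv2) and the standard library are available. Lean on these libraries where they do the work, as an engineer would, in place of code of your own. Each camera call takes 0.05 s, during which the arm holds its last target. There are 200 camera calls.

### The job

Get the citrus juicer ready for the lemon: with a fingertip, push its loose white juicing top round by the thumb tab until the notch in its rim drops over the pin that stands on the jug's rim above the spout, so that it cannot spin, then press down on the cone until the top is fully home, flat on the jug's rim all round. Only push and press it: do not pick the top up or lift it out of the mouth, and leave the glass under the spout and everything else where it stands.

Things in the scene. Friction and masses are not known exactly. Their poses are not given: they have to be found in the camera images.
- jug_mouth (a point): centre of the mouth of the juicer's jug, in the plane of its rim (flat ring, radius 52 to 64 mm). Dark steel jug, 131 mm across, 105 mm high, fixed to the worktop; z up, +y to the spout (out to radius 82 mm, its top 4 mm below the rim), -y to the black handle (13 mm thick, out to radius 104 mm, its top 20 mm below the rim). Place and heading vary
- jug_pin (a point): foot of the dark steel locating pin that stands on the jug's rim on the spout side, 58 mm from the jug's axis: 7 mm thick, 11 mm high; this point is on the pin's axis in the plane of the rim
- top: the loose juicing top, slippery white glazed china, 0.3 kg: rim plate 126 mm across, 5 mm thick, a ribbed cone in the middle, and below it a plug (101 mm across, 18 mm deep, 1.5 mm play) that centres it in the mouth. Origin on its axis in the plate's underside; z along the cone, +y to the notch, -y to the thumb tab. At first turned 0.8 rad to half a turn off, crooked on the pin: pin side 11 mm, far side 5 mm up
- top_notch (a point): the notch in the edge of the top's rim plate, opposite the tab: 14 mm wide, cut from the edge (radius 63 mm) in to radius 51 mm. This point, 58 mm from the top's axis in the plate's underside, comes onto jug_pin when seated. When the notch comes over the pin the top drops level by its own weight, 5 mm proud of the rim, and the pin stops it turning
- top_tab (a point): middle of the thumb tab, an upright fin at the top's edge opposite the notch: 12 mm thick, reaching out to radius 93 mm, from the plate's underside to 21 mm above it; this point is 78 mm from the top's axis, 11.5 mm above the plate's underside. Pushed on a flat side (flush, no ledge) it turns the top either way with 1 to 2 N; when seated it stands over the jug's handle
- top_tip (a point): blunt tip of the cone (14 mm across), on the top's axis, 42.5 mm above the underside of the rim plate: the place to press
- seal (a joint): stiff rubber seal that slides in the jug's mouth and carries the plug: 0 as at the start, 0.005 m when the top is fully home. It moves under a push of about 9 N straight down (the top's own weight is not enough) and stays where it is pushed
- tumbler: clear glass tumbler, 81 mm across, 91 mm high, standing below the jug's spout; a bystander, not to be moved; origin at the middle of its underside
- honey_jar: honey jar with a red screw lid, 60 mm across, 86 mm high, at the back; a bystander, not to be moved; origin at the middle of its underside
- tea_tin: square blue tin with a wooden lid, 87 x 87 x 120 mm, at the back, the left one of two; a bystander, not to be moved; origin at the middle of its underside
- sugar_tin: square blue tin with a wooden lid, 87 x 87 x 120 mm, at the back, the right one of two; a bystander, not to be moved; origin at the middle of its underside
- mug_stripe: striped mug, 84 mm across, 91 mm high, on the right; a bystander, not to be moved; origin at the middle of its underside
- espresso_cup: small cup, 62 mm across, 51 mm high, at the front left; a bystander, not to be moved; origin at the middle of its underside
- gas_lighter: long hob lighter lying on the worktop on the left, 243 x 23 x 28 mm; a bystander, not to be moved; origin at the middle of its underside
- lemon: half a lemon, 55 mm across, 40 mm high, lying cut face down at the back right; a bystander, not to be moved; origin at the middle of its underside
There are look-alikes about, which are no part of the job. Of the things shaped like the top, the white one is meant.

How it is judged:
By the outcome, as a careful person would: the job done as asked, in the order asked, and still so for the second after the job is handed in, with the robot touching nothing.
It also fails if it takes over 48 s, if anything falls off the work surface, if the arm or the gripper's body presses on something with over 40 N, if the wrist force passes 120 N, or if a joint passes its speed limit or range.

## Working session

There is one attempt and no reset: what is moved stays moved. The work goes in short steps, Python scripts to look and compute and a tool call to move; the robot and the scene stay as the last step left them, time stands still between calls to the robot, and variables do not carry over. Pictures are saved under pics/ and viewed, at most 10 in all, crops included, and the job is handed in when it is done.

Besides the shell and the picture viewer there is one more tool, called after "Emit:" by a JSON object that holds its "api" and its "payload", one argument or row to a line. move_arm: Moves the arm, as the interface text tells. Scaled input: -1 to 1 covers 1 m each way for a shift and 360 degrees each way for a turn. Its arguments: {"type":"object","properties":{"steps":{"type":"array"},"squeeze":{"type":"number"}},"required":["steps"]}

```bash
mkdir -p pics; cat > h.py <<'E'
import numpy as np,cv2,pickle
from rig import manip
def grab(n,f):
    im=manip.get_image(n); im={k:(np.array(v)) for k,v in im.items()}
    pickle.dump(im,open(f'pics/{f}.pkl','wb')); cv2.imwrite(f'pics/{f}.png',im['pixels']); return im
def load(f): return pickle.load(open(f'pics/{f}.pkl','rb'))
def ray(im,u,v):
    d=im['R'].T@np.array([(u-im['cx'])/im['fx'],(v-im['cy'])/im['fy'],1.]); return -im['R'].T@im['t'],d
def atz(im,u,v,z):
    o,d=ray(im,u,v); return o+d*(z-o[2])/d[2]
def proj(im,X):
    c=im['R']@np.array(X)+im['t']; return np.array([im['fx']*c[0]/c[2]+im['cx'],im['fy']*c[1]/c[2]+im['cy']])
def crop(im,f,u0,v0,w,h,s):
    cv2.imwrite(f'pics/{f}.png',cv2.resize(im['pixels'][v0:v0+h,u0:u0+w],None,fx=s,fy=s,interpolation=cv2.INTER_CUBIC))
E
python3 - <<'E'
from h import *
a=grab('top','top0');b=grab('scene','scene0')
print(manip.get_state()); print(a['t'],-a['R'].T@a['t'],-b['R'].T@b['t'],a['R'])
E
```

```text
{'clock': 0.1, 'qpos': array([ 1.02000508e+00,  2.76514212e-01,  1.50599090e+00,  3.65407716e-06,
        1.36067879e+00, -1.21012161e-01]), 'qd': array([-0.0015025 , -0.00175361, -0.00347381,  0.00158436,  0.00214371,
        0.0001929 ]), 'effort': array([ 6.98714248e-04, -4.17697585e+01, -2.46405387e+01, -5.16348632e-05,
        5.88865281e-03, -8.91393626e-09]), 'position': array([0.23936906, 0.52233515, 0.24754241]), 'ee_rot': array([-2.63940970e-04,  2.13239819e-01,  9.76999563e-01, -7.50571002e-04]), 'contact_force': array([-0.20061822,  0.27549512,  0.58623826]), 'moment': array([-0.01087569, -0.01740508,  0.02687507]), 'gripper_force': 0.0, 'width': 0.08549705364500432}
[0.01664392 0.58752212 1.15386763] [0.52971706 0.03589395 1.18109323] [ 0.05709876 -0.91609303  0.68760258] [[-0.0062795  -0.99979769  0.01910867]
 [-0.99875181  0.00532373 -0.04966359]
 [ 0.04955181 -0.01939668 -0.99858319]]
```

View pics/top0.png

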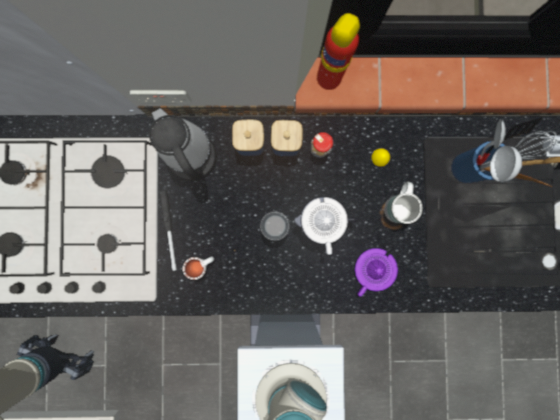

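View pics/scene0.png

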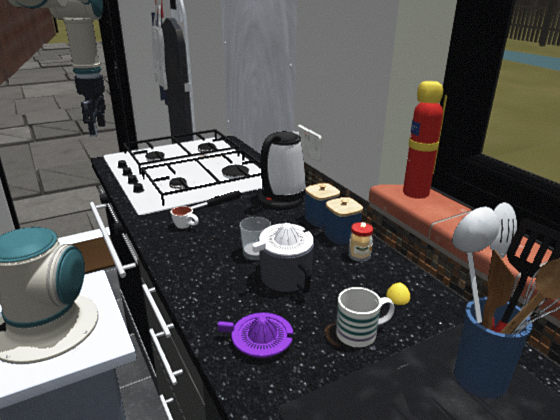

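The white top sits on the jug at about (325,220) in the top view, with its tab at (329,247). The purple look-alike at (377,270) lies on the worktop. The spout is at about (298,221), toward the tumbler at (275,226). In the scene view the handle is at about (307,275). I'll check a close crop.

```bash
python3 - <<'E'
from h import *
a=load('top0');b=load('scene0')
A=cv2.resize(a['pixels'][180:265,250:360],None,fx=7,fy=7,interpolation=cv2.INTER_CUBIC)[:595]
cv2.imwrite('pics/c1.png',A)
crop(b,'c2',225,200,110,100,6)
E
```

```text
(no output)
```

View pics/c1.png

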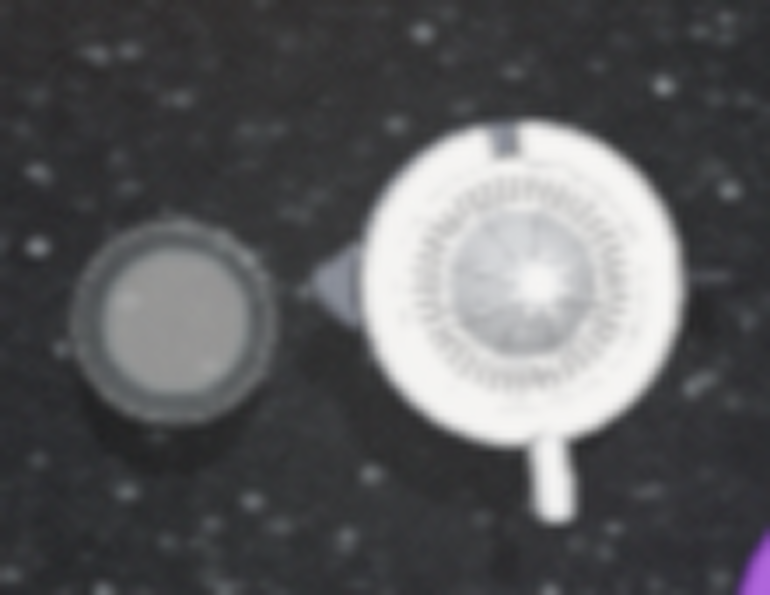

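View pics/c2.png

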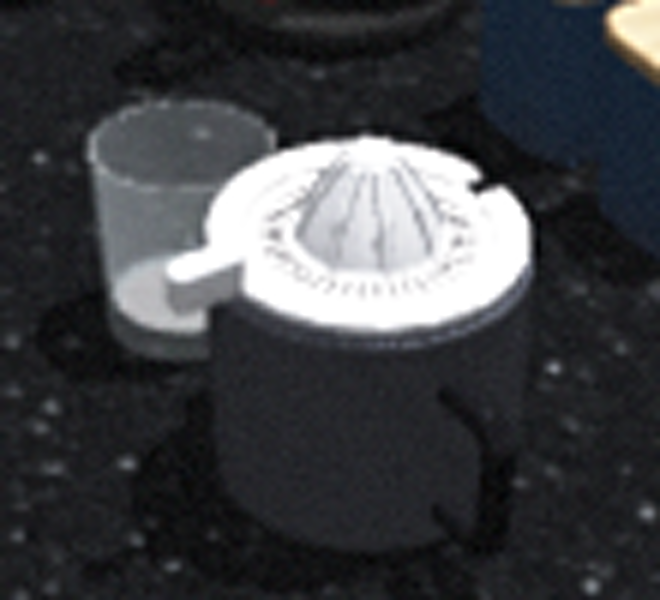

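```bash
python3 - <<'E'
from h import *
a=load('top0');b=load('scene0')
f=lambda u,v:((u+.5)/7-.5+250,(v+.5)/7-.5+180)
g=lambda u,v:((u+.5)/6-.5+225,(v+.5)/6-.5+200)
C=atz(a,*f(523,283),.118); S=atz(a,*f(312,282),.101);N=atz(a,*f(506,140),.118);T=atz(a,*f(556,518),.132);TM=atz(a,*f(551,483),.132);tip=atz(a,*f(530,284),.156)
H=atz(a,*f(731,275),.085)
tum=atz(a,*f(173,322),.091)
for n,p in dict(C=C,S=S,N=N,T=T,TM=TM,tip=tip,H=H,tum=tum).items():
    d=p-C; print(n,p.round(4),'r',np.hypot(*d[:2]).round(4),'ang',np.degrees(np.arctan2(d[1],d[0])).round(1),'scene',((proj(b,p)-[224.5,199.5])*6-.5).round(0))
E
```

```text
C [ 0.5333 -0.0938  0.118 ] r 0.0 ang 0.0 scene [368. 222.]
S [ 0.5343 -0.0111  0.101 ] r 0.0827 ang 89.3 scene [272. 166.]
N [ 0.59   -0.0877  0.118 ] r 0.057 ang 6.2 scene [483. 181.]
T [ 0.442  -0.1039  0.132 ] r 0.0919 ang -173.7 scene [169. 261.]
TM [ 0.4556 -0.1021  0.132 ] r 0.0782 ang -173.9 scene [200. 250.]
tip [ 0.5328 -0.0919  0.156 ] r 0.002 ang 105.0 scene [366. 135.]
H [ 0.5362 -0.183   0.085 ] r 0.0892 ang -88.2 scene [491. 404.]
tum [0.5186 0.0448 0.091 ] r 0.1394 ang 96.1 scene [179. 138.]
```

Emit:
{"api": "move_arm", "payload": {
  "steps": [0,0,-0.012,0.0146,-0.042,0,-1,0,0,-0.024,0.0292,-0.084,0,-1,0,0,-0.036,0.0438,-0.126,0,-1,0,0,-0.048,0.0584,-0.168,0,-1,0,0,-0.06,0.073,-0.21,0,-1,0,0,-0.072,0.0876,-0.252,0,-1,0,0,-0.084,0.1022,-0.294,0,-1,0,0,-0.096,0.1168,-0.336,0,-1,0,0,-0.108,0.1314,-0.378,0,-1,0,0,-0.12,0.146,-0.42,0,-1]
}}

```text
clock: 1.1
position: [0.3856, 0.101, 0.2482]
ee_rot: [0.0, 0.559, 0.829, 0.0]
contact_force: [1.5, 0.7, 0.7]
width: 0.0
gripper_force: 0.0
```

Emit:
{"api": "move_arm", "payload": {
  "steps": [0,0,-0.009,0.0126,-0.035,0,-1,0,0,-0.018,0.0252,-0.07,0,-1,0,0,-0.027,0.0378,-0.105,0,-1,0,0,-0.036,0.0504,-0.14,0,-1,0,0,-0.045,0.063,-0.176,0,-1,0,0,-0.045,0.063,-0.176,-0.03,-1,0,0,-0.045,0.063,-0.176,-0.06,-1,0,0,-0.045,0.063,-0.176,-0.09,-1,0,0,-0.045,0.063,-0.176,-0.114,-1,0,0,-0.045,0.063,-0.176,-0.114,-1]
}}

```text
clock: 2.1
position: [0.4457, -0.0724, 0.1313]
ee_rot: [-0.004, 0.669, 0.743, -0.002]
contact_force: [-0.5, 0.3, 0.1]
width: 0.0003
gripper_force: 0.0
```

```bash
python3 - <<'E'
from h import *
a=grab('top','t1');w=grab('wrist','w1');b=grab('scene','s1')
A=cv2.resize(a['pixels'][170:270,270:370],None,fx=4,fy=4,interpolation=cv2.INTER_CUBIC)
B=cv2.resize(b['pixels'][180:280,230:330],None,fx=4,fy=4,interpolation=cv2.INTER_CUBIC)
cv2.imwrite('pics/v1.png',np.hstack([A,B]))
s=manip.get_state();print(s['position'],s['contact_force'],s['clock'])
E
```

```text
[ 0.44936929 -0.07348531  0.13520808] [ 0.15571763 -0.04472878  0.34362673] 2.25
```

View pics/v1.png

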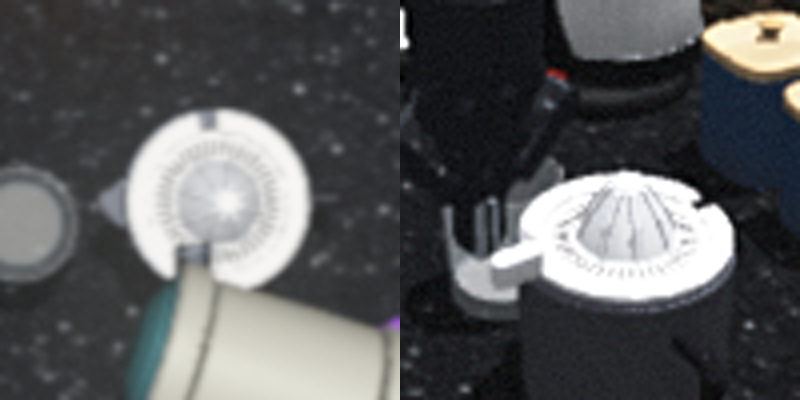

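The left half (top view) shows the tool at about (195,255) just beside the tab, which is hidden. The right half (scene view) shows the tab end at (505,265) with the fingers behind it and nothing touched. Next I work out the arc.

```bash
python3 - <<'E'
import numpy as np
C=np.array([.533,-.0935]);r=.081;o=.017
def P(th):
    t=np.radians(th); return C+r*np.array([np.cos(t),np.sin(t)])+o*np.array([np.sin(t),-np.cos(t)])
c0=np.array([.449,-.073])
for th in list(range(184,260,8))+[262,264,266,268,270,272,274,276]: print(th,(P(th)-c0).round(4),round((th-186)/360,4))
E
```

```text
184 [ 0.002  -0.0092] -0.0056
192 [ 0.0012 -0.0207] 0.0167
200 [ 0.0021 -0.0322] 0.0389
208 [ 0.0045 -0.0435] 0.0611
216 [ 0.0085 -0.0544] 0.0833
224 [ 0.0139 -0.0645] 0.1056
232 [ 0.0207 -0.0739] 0.1278
240 [ 0.0288 -0.0821] 0.15
248 [ 0.0379 -0.0892] 0.1722
256 [ 0.0479 -0.095 ] 0.1944
262 [ 0.0559 -0.0983] 0.2111
264 [ 0.0586 -0.0993] 0.2167
266 [ 0.0614 -0.1001] 0.2222
268 [ 0.0642 -0.1009] 0.2278
270 [ 0.067  -0.1015] 0.2333
272 [ 0.0698 -0.102 ] 0.2389
274 [ 0.0727 -0.1025] 0.2444
276 [ 0.0756 -0.1028] 0.25
```

Emit:
{"api": "move_arm", "payload": {
  "steps": [0,0,-0.003,0.002,-0.005,0,-1,0,0,-0.003,0.002,-0.009,0,-1,0,0,0.006,0.0015,-0.015,0,-1,0,0,0.017,0.0012,-0.0207,0,-1,0,0,0.028,0.0015,-0.0265,0,-1,0,0,0.039,0.0021,-0.0322,0,-1,0,0,0.05,0.0032,-0.038,0,-1,0,0,0.061,0.0045,-0.0435,0,-1,0,0,0.072,0.0065,-0.049,0,-1,0,0,0.083,0.0085,-0.0544,0,-1]
}}

```text
clock: 3.25
position: [0.4573, -0.1281, 0.135]
ee_rot: [0.0, 0.454, 0.891, 0.0]
contact_force: [-0.2, 0.9, 0.4]
width: 0.0001
gripper_force: 0.5
```

```bash
python3 - <<'E'
from h import *
b=grab('scene','s2');a=grab('top','t2')
A=cv2.resize(a['pixels'][170:270,270:370],None,fx=4,fy=4,interpolation=cv2.INTER_CUBIC)
B=cv2.resize(b['pixels'][180:280,230:330],None,fx=4,fy=4,interpolation=cv2.INTER_CUBIC)
cv2.imwrite('pics/v2.png',np.hstack([A,B]))
s=manip.get_state();print(s['position'],s['contact_force'],s['clock'])
E
```

```text
[ 0.45772812 -0.12860485  0.13502085] [-0.4876636  -0.04238771 -0.67795701] 3.35
```

View pics/v2.png

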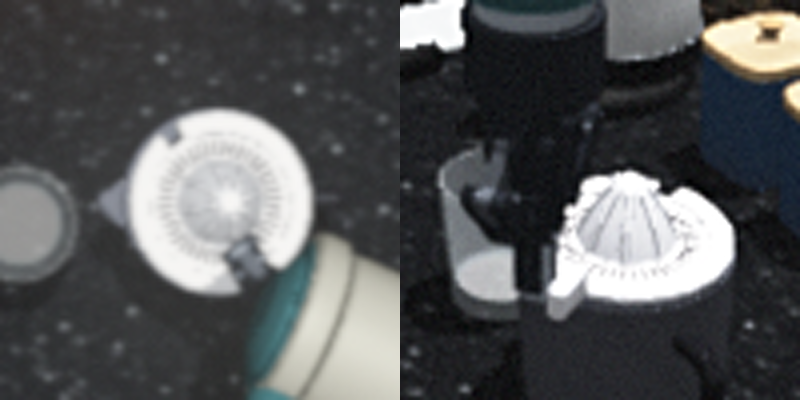

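The notch has moved to about (174,132) in the left half, roughly 34° round. The finger is flush on the tab at (565,295) in the right half, so I continue.

Emit:
{"api": "move_arm", "payload": {
  "steps": [0,0,0.011,0.0026,-0.0052,0,-1,0,0,0.022,0.0054,-0.0101,0,-1,0,0,0.033,0.0087,-0.015,0,-1,0,0,0.044,0.0122,-0.0195,0,-1,0,0,0.0555,0.0161,-0.0238,0,-1,0,0,0.0665,0.0203,-0.0277,0,-1,0,0,0.0775,0.0247,-0.0314,0,-1,0,0,0.0885,0.0294,-0.0348,0,-1,0,0,0.1,0.0343,-0.0379,0,-1,0,0,0.111,0.0394,-0.0406,0,-1]
}}

```text
clock: 4.35
position: [0.4962, -0.1683, 0.1346]
ee_rot: [-0.0, 0.123, 0.992, 0.0]
contact_force: [-0.6, -0.9, 0.0]
width: -0.0002
gripper_force: 0.5
```

```bash
python3 - <<'E'
from h import *
s=manip.get_state();print(s['position'],s['contact_force'],s['moment'],s['clock'])
E
```

```text
[ 0.49619766 -0.16833903  0.13463299] [-0.63729597 -0.85792469  0.01602777] [-0.00685181  0.21611866 -0.01222065] 4.35
```

Emit:
{"api": "move_arm", "payload": {
  "steps": [0,0,0.003,0.0013,-0.0006,0,-1,0,0,0.006,0.0026,-0.0012,0,-1,0,0,0.008,0.004,-0.0018,0,-1,0,0,0.011,0.0053,-0.0023,0,-1,0,0,0.014,0.0066,-0.0028,0,-1,0,0,0.017,0.008,-0.0033,0,-1,0,0,0.019,0.0093,-0.0038,0,-1,0,0,0.022,0.0107,-0.0043,0,-1,0,0,0.025,0.0121,-0.0047,0,-1,0,0,0.028,0.0135,-0.0051,0,-1]
}}

```text
clock: 5.35
position: [0.5102, -0.1734, 0.1343]
ee_rot: [-0.0, 0.035, 0.999, 0.0]
contact_force: [-0.4, -0.8, -0.9]
width: -0.0
gripper_force: 0.5
```

```bash
python3 - <<'E'
from h import *
b=grab('scene','s3');a=grab('top','t3')
A=cv2.resize(a['pixels'][180:250,290:360],None,fx=5.7,fy=5.7,interpolation=cv2.INTER_CUBIC)
B=cv2.resize(b['pixels'][215:285,245:315],None,fx=5.7,fy=5.7,interpolation=cv2.INTER_CUBIC)
cv2.imwrite('pics/v3.png',np.hstack([A,B]))
s=manip.get_state();print(s['position'],s['contact_force'],s['clock'])
E
```

```text
[ 0.51037004 -0.17342652  0.13433056] [-1.07211038 -0.73939638 -0.20379181] 5.45
```

View pics/v3.png

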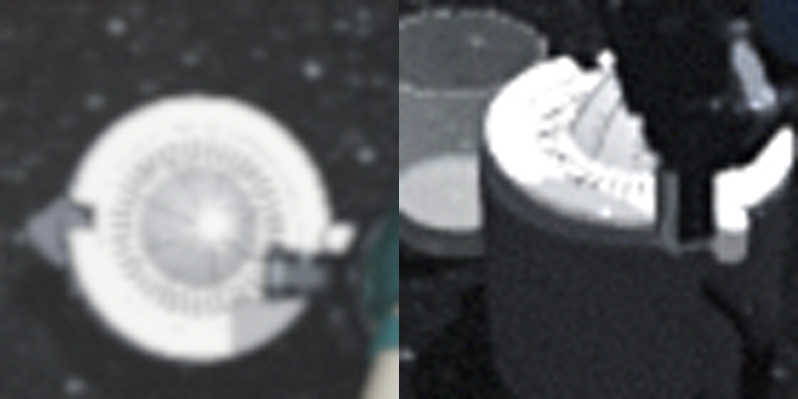

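Left half: the notch at (88,217) is about 5° short of the spout line, and the top is still tilted. I go on slowly.

Emit:
{"api": "move_arm", "payload": {
  "steps": [0,0,0.001,0.0007,-0.0002,0,-1,0,0,0.003,0.0014,-0.0004,0,-1,0,0,0.004,0.0021,-0.0006,0,-1,0,0,0.006,0.0028,-0.0008,0,-1,0,0,0.007,0.0035,-0.001,0,-1,0,0,0.008,0.0042,-0.0011,0,-1,0,0,0.01,0.0049,-0.0013,0,-1,0,0,0.011,0.0056,-0.0014,0,-1,0,0,0.012,0.0063,-0.0015,0,-1,0,0,0.014,0.007,-0.0017,0,-1]
}}

```text
clock: 6.45
position: [0.5173, -0.1751, 0.1344]
ee_rot: [0.0, -0.009, 1.0, 0.0]
contact_force: [-1.3, -0.3, -0.3]
width: 0.0
gripper_force: 0.3
```

```bash
python3 - <<'E'
from h import *
b=grab('scene','s4');a=grab('top','t4')
A=cv2.resize(a['pixels'][180:250,290:360],None,fx=5.7,fy=5.7,interpolation=cv2.INTER_CUBIC)
B=cv2.resize(b['pixels'][215:285,245:315],None,fx=5.7,fy=5.7,interpolation=cv2.INTER_CUBIC)
cv2.imwrite('pics/v4.png',np.hstack([A,B]))
s=manip.get_state();print(s['position'],s['contact_force'],s['clock'])
c=load('s3'); d=np.abs(b['pixels'].astype(int)-c['pixels']).sum(2)[215:285,245:315]; print((d>60).sum())
E
```

```text
[ 0.51732991 -0.17503362  0.13439904] [ 0.53497099  1.00411978 -0.46885319] 6.55
841
```

View pics/v4.png

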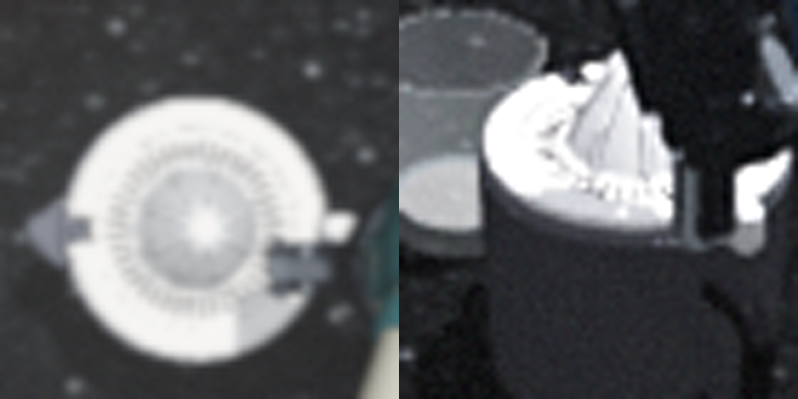

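The notch at (80,229) now lines up with the spout at (30,230). The cone tip moved and the plate's left edge came down, so it looks dropped. I confirm the lock with a gentle extra push.

Emit:
{"api": "move_arm", "payload": {
  "steps": [0,0,0.001,0.0006,-0.0001,0,-1,0,0,0.002,0.0012,-0.0002,0,-1,0,0,0.003,0.0018,-0.0003,0,-1,0,0,0.004,0.0024,-0.0004,0,-1,0,0,0.005,0.003,-0.0005,0,-1,0,0,0.006,0.0036,-0.0006,0,-1,0,0,0.007,0.0042,-0.0007,0,-1,0,0,0.007,0.0042,-0.0007,0,-1,0,0,0.007,0.0042,-0.0007,0,-1,0,0,0.007,0.0042,-0.0007,0,-1]
}}

```text
clock: 7.55
position: [0.5213, -0.1758, 0.1343]
ee_rot: [0.0, -0.03, 1.0, 0.0]
contact_force: [-0.3, -0.4, 0.5]
width: -0.0001
gripper_force: 0.2
```

```bash
python3 - <<'E'
from h import *
s=manip.get_state();print(s['position'],s['contact_force'],s['moment'],s['clock'])
E
```

```text
[ 0.52132626 -0.17577927  0.13433533] [-0.26649553 -0.42725613  0.52385805] [-0.04569698  0.04074058  0.01625767] 7.55
```

```bash
python3 - <<'E'
from h import *
grab('top','t5');grab('scene','s5')
for n in ['t3','t4','t5']:
    a=load(n);g=cv2.cvtColor(a['pixels'],cv2.COLOR_BGR2GRAY).astype(float)
    # sample annulus r=55..60mm, plate top z~.116
    out=[]
    for ang in np.arange(70,112,2):
        v=[]
        for r in (.053,.055,.057):
            t=np.radians(ang);u=proj(a,[.533+r*np.cos(t),-.0935+r*np.sin(t),.117])
            v.append(cv2.getRectSubPix(g.astype(np.float32),(1,1),(float(u[0]),float(u[1])))[0,0])
        out.append(int(np.mean(v)))
    out=np.array(out);w=np.clip(200-out,0,None);ang=np.arange(70,112,2)
    print(n,out,(w*ang).sum()/w.sum())
    # tab end
    o2=[]
    for an in range(250,292,2):
        t=np.radians(an);u=proj(a,[.533+.086*np.cos(t),-.0935+.086*np.sin(t),.132]);o2.append(int(g[int(round(u[1])),int(round(u[0]))]))
    print(o2)
B=[cv2.resize(load(n)['pixels'][215:265,245:315],None,fx=5.7,fy=5.7,interpolation=cv2.INTER_CUBIC) for n in('s3','s5')]
a=load('t5');A=[cv2.resize(load(n)['pixels'][195:245,290:360],None,fx=5.7,fy=5.7,interpolation=cv2.INTER_CUBIC) for n in('t4','t5')]
cv2.imwrite('pics/v5.png',np.vstack([np.hstack(B),np.hstack(A)]))
print(manip.get_state()['contact_force'])
E
```

```text
t3 [240 233 211 173 132 119 123 134 149 179 209 232 238 241 241 241 241 241
 241 241 241] 81.65728900255755
[73, 69, 65, 65, 60, 60, 62, 61, 63, 72, 74, 70, 58, 48, 48, 56, 53, 49, 52, 52, 53]
t4 [243 244 243 242 238 225 196 164 146 142 145 153 182 210 235 241 243 244
 244 243 243] 88.4779411764706
[60, 65, 68, 72, 67, 70, 66, 63, 61, 58, 63, 74, 77, 77, 65, 49, 52, 50, 52, 51, 56]
t5 [243 243 244 243 242 238 223 200 164 146 138 139 152 176 209 230 240 243
 243 243 243] 90.72280701754386
[55, 63, 62, 59, 69, 75, 76, 70, 66, 63, 63, 65, 69, 75, 79, 56, 47, 47, 51, 52, 54]
[-0.45360783 -0.85967456  0.99472343]
```

View pics/v5.png

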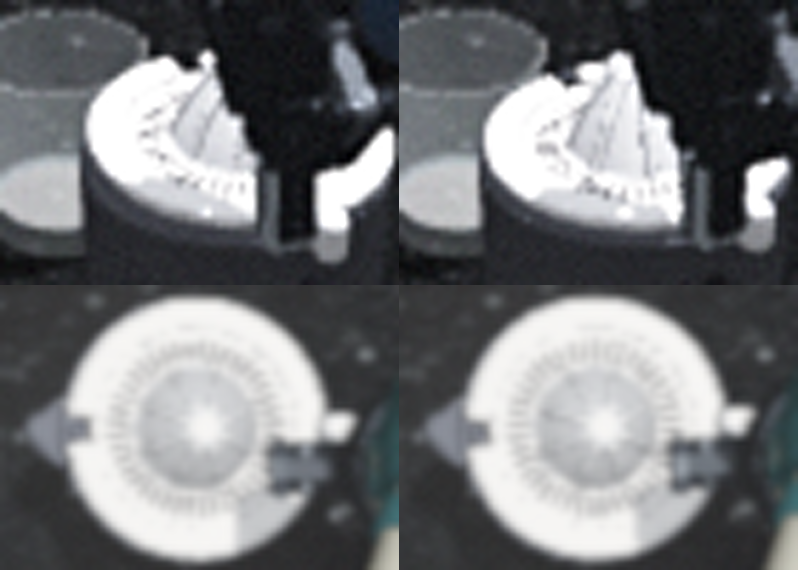

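```bash
python3 - <<'E'
from h import *
C=np.array([.533,-.0935])
def mask(pin,far,im):
    P=[]
    for zoff in (0,.005):
        q=[]
        for t in np.radians(np.arange(0,360,3)):
            s=np.sin(t)*.063/.058; z=.105+(pin+far)/2+(pin-far)/2*s+zoff
            q.append(proj(im,[C[0]+.063*np.cos(t),C[1]+.063*np.sin(t),z]))
        P+=q
    m=np.zeros((1680,2240),np.uint8);cv2.fillConvexPoly(m,cv2.convexHull(((np.array(P)+.5)*4).astype(np.int32)),255)
    return cv2.resize(m,(560,420),interpolation=cv2.INTER_AREA)/255.
for n in ('s0','s3','s4','s5'):
    im=load('scene0' if n=='s0' else n);w=(np.clip(cv2.cvtColor(im['pixels'],cv2.COLOR_BGR2GRAY).astype(float),70,200)-70)/130
    r={}
    for k in [(.011,.005),(.005,.005),(0,0)]:
        m=mask(*k,im); sl=(slice(225,262),slice(255,275)) # left part only
        r[k]=round(float(np.abs(m-w)[sl].sum()),1)
    print(n,r)
E
```

```text
s0 {(0.011, 0.005): 99.6, (0.005, 0.005): 109.6, (0, 0): 152.5}
s3 {(0.011, 0.005): 98.9, (0.005, 0.005): 124.6, (0, 0): 178.1}
s4 {(0.011, 0.005): 125.4, (0.005, 0.005): 100.7, (0, 0): 126.6}
s5 {(0.011, 0.005): 126.2, (0.005, 0.005): 104.3, (0, 0): 130.6}
```

The fit says the top has dropped level, 5 mm proud, with the notch at 90.7°. I back off, go up, and move over the cone tip.

Emit:
{"api": "move_arm", "payload": {
  "steps": [0,0,0,-0.01,0,0,-1,0,0,0,-0.012,0,0.03,-1,0,0,0,-0.012,0,0.06,-1,0,0,0,-0.005,0.025,0.06,-1,0,0,0,0.004,0.055,0.06,-1,0,0,0,0.0115,0.082,0.06,-1,0,0,0,0.0115,0.082,0.06,-1,0,0,0,0.0115,0.082,0.05,-1,0,0,0,0.0115,0.082,0.042,-1,0,0,0,0.0115,0.082,0.042,-1]
}}

```text
clock: 8.65
position: [0.5312, -0.0943, 0.1744]
ee_rot: [-0.002, -0.03, 1.0, 0.0]
contact_force: [0.4, 0.4, 0.4]
width: -0.0004
gripper_force: 0.0
```

```bash
python3 - <<'E'
from h import *
s=manip.get_state();print(s['position'],s['contact_force'],s['moment'],s['clock'])
E
```

```text
[ 0.53115055 -0.09430681  0.17443305] [0.3875281  0.4403043  0.37056231] [-0.03349055  0.04353875  0.07526029] 8.65
```

Emit:
{"api": "move_arm", "payload": {
  "steps": [0,0,0,0,0,-0.003,-1,0,0,0,0,0,-0.005,-1,0,0,0,0,0,-0.006,-1,0,0,0,0,0,-0.007,-1,0,0,0,0,0,-0.008,-1,0,0,0,0,0,-0.009,-1,0,0,0,0,0,-0.01,-1,0,0,0,0,0,-0.011,-1,0,0,0,0,0,-0.012,-1,0,0,0,0,0,-0.012,-1]
}}

```text
clock: 9.65
position: [0.5328, -0.0939, 0.165]
ee_rot: [0.0, -0.03, 1.0, -0.0]
contact_force: [-2.2, 0.1, 4.9]
width: 0.0001
gripper_force: 2.5
```

```bash
python3 - <<'E'
from h import *
s=manip.get_state();print(s['position'],s['contact_force'],s['moment'],s['clock'])
E
```

```text
[ 0.53284355 -0.0939067   0.16503141] [-2.24574973  0.10475965  4.91264342] [-0.01703614  0.25162207 -0.03647064] 9.65
```

Emit:
{"api": "move_arm", "payload": {
  "steps": [0,0,0,0,0,-0.0005,-1,0,0,0,0,0,-0.001,-1,0,0,0,0,0,-0.0015,-1,0,0,0,0,0,-0.002,-1,0,0,0,0,0,-0.0025,-1,0,0,0,0,0,-0.003,-1,0,0,0,0,0,-0.003,-1,0,0,0,0,0,-0.003,-1,0,0,0,0,0,-0.003,-1,0,0,0,0,0,-0.003,-1]
}}

```text
clock: 10.65
position: [0.5329, -0.0939, 0.1644]
ee_rot: [0.001, -0.03, 1.0, -0.001]
contact_force: [-5.2, 0.8, 17.7]
width: 0.0002
gripper_force: 9.3
```

```bash
python3 - <<'E'
from h import *
s=manip.get_state();print(s['position'],s['contact_force'],s['moment'],s['clock'])
E
```

```text
[ 0.53285451 -0.09393643  0.1644191 ] [-5.24325788  0.82270461 17.73571874] [ 0.17972472  0.92473966 -0.03814707] 10.65
```

Emit:
{"api": "move_arm", "payload": {
  "steps": [0,0,0,0,0,-0.0005,-1,0,0,0,0,0,-0.001,-1,0,0,0,0,0,-0.0015,-1,0,0,0,0,0,-0.0015,-1,0,0,0,0,0,-0.0015,-1,0,0,0,0,0,0.002,-1,0,0,0,0,0,0.01,-1,0,0,0,0,0,0.03,-1,0,0,0,0,0,0.06,-1,0,0,0,0,0,0.09,-1]
}}

```text
clock: 11.65
position: [0.5324, -0.0936, 0.2515]
ee_rot: [-0.001, -0.03, 1.0, 0.0]
contact_force: [0.6, 0.6, 0.2]
width: 0.0002
gripper_force: 0.0
```

Emit:
{"api": "move_arm", "payload": {
  "steps": [0,0,0,-0.025,0.03,0.01,-1,0,0,0,-0.05,0.06,0.02,-1,0,0,0,-0.08,0.09,0.02,-1,0,0,0,-0.11,0.12,0.02,-1,0,0,0,-0.14,0.15,0.02,-1,0,0,0,-0.17,0.18,0.02,-1,0,0,0,-0.19,0.21,0.02,-1,0,0,0,-0.2,0.24,0.02,-1,0,0,0,-0.2,0.25,0.02,-1,0,0,0,-0.2,0.25,0.02,-1]
}}

```text
clock: 12.65
position: [0.333, 0.157, 0.2713]
ee_rot: [0.0, -0.032, 0.999, -0.0]
contact_force: [0.2, 0.0, 0.4]
width: -0.0001
gripper_force: 0.0
```

```bash
python3 - <<'E'
from h import *
b=grab('scene','s6');a=grab('top','t6')
A=cv2.resize(a['pixels'][180:255,270:370],None,fx=4,fy=4,interpolation=cv2.INTER_CUBIC)
B=cv2.resize(b['pixels'][210:285,235:335],None,fx=4,fy=4,interpolation=cv2.INTER_CUBIC)
cv2.imwrite('pics/v6.png',np.hstack([A,B]))
s=manip.get_state();print(s['position'],s['contact_force'],s['clock'])
E
```

```text
[0.33335953 0.15568868 0.27115112] [-0.55228023 -0.75663087 -0.88703462] 12.75
```

View pics/v6.png

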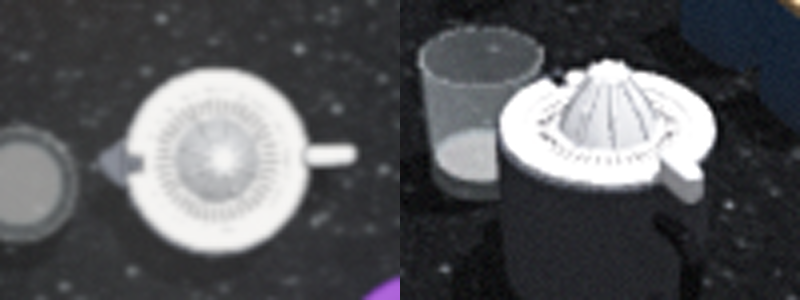

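The notch sits over the pin at (130,160), the tab at (330,155) stands over the handle, and the plate lies close on the rim. One numeric check of its height, then I hand in.

```bash
python3 - <<'E'
from h import *
C=np.array([.533,-.0935])
def mask(pin,far,im):
    P=[]
    for zoff in (0,.005):
        for t in np.radians(np.arange(0,360,3)):
            z=.105+(pin+far)/2+(pin-far)/2*np.sin(t)+zoff
            P.append(proj(im,[C[0]+.063*np.cos(t),C[1]+.063*np.sin(t),z]))
    m=np.zeros((1680,2240),np.uint8);cv2.fillConvexPoly(m,cv2.convexHull(((np.array(P)+.5)*4).astype(np.int32)),255)
    return cv2.resize(m,(560,420),interpolation=cv2.INTER_AREA)/255.
for n in ('scene0','s6'):
    im=load(n);w=(np.clip(cv2.cvtColor(im['pixels'],cv2.COLOR_BGR2GRAY).astype(float),70,200)-70)/130
    print(n,{k:[round(float(np.abs(mask(*k,im)-w)[238:262,s].sum()),1) for s in (slice(262,280),slice(280,298))] for k in [(.011,.005),(.005,.005),(.0025,.0025),(0,0),(.003,0),(0,.003)]})
E
```

```text
scene0 {(0.011, 0.005): [20.6, 20.7], (0.005, 0.005): [14.2, 18.0], (0.0025, 0.0025): [23.5, 9.2], (0, 0): [37.9, 26.6], (0.003, 0): [33.3, 25.9], (0, 0.003): [24.4, 9.2]}
s6 {(0.011, 0.005): [49.7, 45.2], (0.005, 0.005): [37.9, 42.5], (0.0025, 0.0025): [20.7, 26.6], (0, 0): [11.0, 9.3], (0.003, 0): [11.4, 9.9], (0, 0.003): [19.6, 28.3]}
```

Level and home is the best fit: 0 mm proud on both sides.

```bash
python3 -c "
from rig import manip
print(manip.sign_off())"
```

```text
the job is handed in; nothing more can be done
None
```

The white top is turned so its notch sits over the pin and is pressed fully home, flat on the rim by the final image check; I handed the job in at about 13 s with the arm clear, having touched only the top.

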